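Zero the kitchen scale, then hold the glazed bun over its pan with the tongs

ROBOT

A 6-joint arm with a two-finger parallel gripper is mounted at the origin on the work surface. World frame = base frame: x ahead of the robot, y to its left, z up, the work surface at z = 0. Lengths are in mm, angles in rad, forces in N, time in s.
With the tool pointing down it reaches from about 350 to 975 mm from the base axis. Payload 7.1 kg.
Tool frame: the origin (TCP) lies at the very end of the fingers, on their centre line; the grasp point (between the pads) lies ctrl.hold_point_z behind it (ctrl.hold_point_z is the distance from the TCP to the grasp point, in mm); z points along the fingers, y is the line along which they close (so a half turn about z gives the same grasp; the last joint's range is limited). The gripper opens to 88 mm and grips with 3 to 60 N. Pads are 20 mm wide; open, the fingers measure 115 mm over their backs; the gripper's body (75 mm by 178 mm) begins 61 mm behind the grasp point.
Start: joints at [1.207, 0.423, 1.63, -0, 1.089, -0.019], TCP at [211.223, 588.209, 189.175] pointing down, gripper open.
Joint ranges: [-3, 3], [-0.9, 2.11], [0.09, 2.58], [-1.31, 4.45], [0.11, 2.69], [-2.54, 2.54]. Speed limits (rad/s): [2.39, 2.39, 3.01, 3.14, 3.14, 3.14].

INTERFACE

Orientations are given as a rotation vector (axis times angle).
In Python, from workcell import ctrl gives the robot as it stands. The module is installed in compiled form; this text tells all that it offers.
- The arm moves only by the shell command python3 -m creep 'ROWS'. ROWS is JSON, a list of rows, each an object with "translation": the shift along the tool's x, y, z in mm, a list of three; "angular": the turn, a rotation vector about the tool's x, y, z in rad, a list of three; "jaw": the opening, from 0 (shut) to 1 (fully open). A call has exactly 8 rows; each row is the pose to reach, as a shift and turn from the pose commanded when the call began, along the tool's axes at that moment; what a row does not reach only later rows make up. A row lasts 1/8 s, in which the tool goes at most 62.5 mm and 10.7 degrees, less where a joint would pass 70% of its speed; a pose out of reach is approached as far as the arm can. A call with a gripper value outside its range is refused whole. The fingers move at their own pace and stop on an object; the grip force is fixed at half the most. Time passes only in rows, so rows that repeat a pose let the fingers close, or fill a call up. It gives the time, the measured TCP pose, the force, the opening and the grip force at its end, in the units of the state.
- ctrl.get_obs(): the state, without advancing time (a new reading comes with each control period).
- ctrl.get_image(name): name is "scene" or "top" or "wrist"; returns the picture (480x640x3 uint8, red, green, blue); there is no depth.
- ctrl.camera_info(name): a dict with "camera_matrix" (3x3 intrinsics, pixels), "distortion" ([k1, k2, p1, p2, k3] as OpenCV has them; the pictures are not rectified), "world_from_camera" (4x4, takes a point from camera to world coordinates). Camera axes: x right, y up, looking along -z (the intrinsics and any distortion apply to the point x, -y, -z); pixel columns grow to the right and rows downward; lengths in mm; the calibration is good to about 2 mm. A picture is of the moment at which its call begins: read the wrist's pose just before it. camera_info takes no time and is no camera call; for the wrist camera it gives the pose at the moment of the call.
- ctrl.close_job(): hands the job in; it is judged then, once.
Trained networks look in the newest picture that a camera, given by its name, has taken for a name from the list of things; names that differ only in an ending like _2 or _b are one class to them, and where a whole thing is asked for, a point or a joint stands for the part that bears it (a point fixed in the world has none). Each returns a list of dicts, best first, with "score" (0 to 1); they miss things now and then, are a little off and sometimes report something else, mostly with a low value. They report only what shows in the picture. A call takes as long as a camera call. They do not tell look-alikes from the thing itself.
- ctrl.look_for(camera, label): "rect" ([left, top, right, bottom] in pixels, round what is visible of it).
The state is a dict: "t": time; "qpos": joint angles; "qvel": joint speeds; "joint_torque": joint torques, N m; "ee_pos": TCP position; "orientation": TCP orientation; "ft_force": force on the tool from outside, world axes, zero at the start; "moment": the same for the moment, N m; "width": finger opening in mm; "grasp_force": force on a finger pad.
Only numpy, scipy, OpenCV 4.12 (cv2) and the standard library are available. Lean on these libraries where they do the work, as an engineer would, in place of code of your own. Each camera call takes 0.05 s, during which the arm holds its last target. There are 200 camera calls.

TASK

First zero the kitchen scale: turn its tare knob until the needle stands on the red zero mark. Then take the tongs from their rest, close them on the red-glazed bun (touch the bun only with the tongs, not with the gripper), and lift it off the baking sheet, leaving the plain buns, the saucepan and the jar where they are. Finish while still holding the bun still in the tongs above the middle of the scale's pan, clear of it: do not put it down, and leave the needle on zero.

Things in the scene. Friction and masses are not known exactly. Their poses are not given: they have to be found in the camera images.
- tare (a joint): Angle of the black tare knob and its blue needle: 0 = needle exactly on the red zero mark, positive = counter-clockwise seen from above, rad. It starts 0.5 to 1.3 counter-clockwise of zero, stays where it is left (friction about 0.03 N m), stops at +-1.7.
- tare_grip (a point): Grip point of the tare knob, on its vertical axis, in the middle of the bar's height. The knob's bar stands upright on the flat white dial: 46 mm long, 14 mm wide, 31 mm high, its top 11 mm above this point, the dial face 26 mm below it. The point turns with the knob: its x axis runs along the bar and the needle (towards the needle's tip, 46 mm from the axis), z up.
- zero_mark (a point): The red zero mark on the dial, 48.5 mm from the knob's axis, on the side towards the pan. x axis: from knob to pan.
- pan (a point): Centre of the top face of the scale's round steel pan (140 mm across), 85 mm above the counter. The pan does not sink. The scale is a fixed white box, 300 x 150 mm and 48 mm high, the pan's centre 150 mm from the knob's axis along +x of this point.
- rest: Fixed steel rest of the tongs: base plate 150 x 120 mm, 6 mm thick, two cross bars 10 mm thick and 38 mm high at x = -60 and +45 mm of its origin (centre, on the counter); free space for fingers between them. x is along the tongs.
- tongs: Loose steel tongs, about 120 g, lying across the rest's bars with the two arms side by side, 22 mm tall, pivot at the rear (x = -90 mm), tips at the front. Origin: mid-plane, at the blue grip pads, level with the arms' underside. x towards the tips, y to the left, z up.
- tongs_grip (a point): Middle of the blue grip pads (60 mm long, 22 mm tall, one on the outside of each arm), 11 mm above the tongs' underside and near their centre of mass. Across the pads the open tongs measure 57 mm; squeeze here along y. Squeezed to 53 mm the tongs can be carried level, tips still about 56 mm apart; on the bun they close to about 43 mm.
- tongs_tip (a point): Middle between the two tips, 100 mm ahead of and 20 mm below tongs_grip. The tip plates are 35 mm long and 22 mm tall, 66 mm apart inside when open; they close about 2.1 mm for each 1 mm at the grip pads.
- tong_l (a joint): Closing angle of the left arm, rad (the right arm mirrors it): 0 = fully open, about 0.08 = tips closed on the bun, 0.15 = stop. A spring opens it: about 10 N at the grip pads when nearly open, 12 N on the bun.
- sheet: Fixed low steel baking sheet with an orange mat, 170 x 260 mm, origin at its centre on the counter; top face 7 mm above the counter, bead round the edge 10 mm high. The three buns stand on it roughly in a row along y, about 85 mm apart (each up to 20 mm out of line in x), in any order.
- bun: The bun with the red glaze: 38 mm across with upright sides to 30 mm, 36 mm tall, 30 to 55 g, standing upright on the sheet. Origin: centre of its underside, z up.
- plain_bun1: Plain golden bun of the same size, to be left alone. Origin: centre of its underside.
- plain_bun2: Plain golden bun of the same size, to be left alone. Origin: centre of its underside.
- saucepan: Steel saucepan, 120 mm across and 80 mm high, to be left alone. Origin: centre of its underside.
- jar: Amber glass jar with white cap, 60 mm across and 90 mm high, to be left alone. Origin: centre of its underside.
There are look-alikes about, which are no part of the job. What is shaped like the tongs but turquoise is not meant.

How it is judged:
By the outcome, as a careful person would: the job done as asked, in the order asked, and still so for the second after the job is handed in, while the arm keeps its last pose, push and grip.
It also fails if it takes over 61 s, if anything falls off the work surface, if the arm or the gripper's body presses on something with over 40 N, if the wrist force passes 120 N, or if a joint passes its speed limit or range.

## Working session

There is one attempt and no reset: what is moved stays moved. The work goes in short steps, Python scripts to look and compute and a shell command to move; the robot and the scene stay as the last step left them, time stands still between calls to the robot, and variables do not carry over. Pictures are saved under pics/ and viewed, at most 10 in all, crops included, and the job is handed in when it is done.

```bash
mkdir -p pics; cat > h.py <<'E'
import numpy as np, cv2
from scipy.spatial.transform import Rotation as R
from workcell import ctrl
def ray(cam,px,info=None):
    i=info or ctrl.camera_info(cam); K=np.array(i["camera_matrix"]);D=np.array(i["distortion"]);T=np.array(i["world_from_camera"])
    u=cv2.undistortPoints(np.array([[px]],float),K,D)[0,0]
    return T[:3,3], T[:3,:3]@np.array([u[0],-u[1],-1])
def at(cam,px,z,info=None):
    o,d=ray(cam,px,info); return (o+d*(z-o[2])/d[2]).round(1)
def proj(cam,p,info=None):
    i=info or ctrl.camera_info(cam);T=np.linalg.inv(np.array(i["world_from_camera"]))
    q=T[:3,:3]@np.array(p,float)+T[:3,3]; q=q*[1,-1,-1]
    return cv2.projectPoints(q[None],np.zeros(3),np.zeros(3),np.array(i["camera_matrix"]),np.array(i["distortion"]))[0][0,0].round(1)
def save(im,n): cv2.imwrite("pics/"+n,cv2.cvtColor(np.ascontiguousarray(im),cv2.COLOR_RGB2BGR))
E
python3 - <<'E'
from h import *
for c in ["top","scene"]:
    save(ctrl.get_image(c),c+"0.png")
    i=ctrl.camera_info(c);print(c,np.array(i["world_from_camera"]).round(2).tolist())
    for l in ["tare","tongs","bun","plain_bun1","sheet","saucepan","jar","rest"]:
        print(l,[(round(d["score"],2),np.round(d["rect"]).tolist()) for d in ctrl.look_for(c,l)][:4])
o=ctrl.get_obs();print(o["t"],o["ee_pos"],o["orientation"],o["width"],ctrl.hold_point_z)
print(np.array(ctrl.camera_info("wrist")["world_from_camera"]).round(2).tolist())
E
```

```text
top [[-0.03, 0.99, -0.16, 305.31], [-1.0, -0.03, -0.03, -29.98], [-0.03, 0.16, 0.99, 1092.93], [0.0, 0.0, 0.0, 1.0]]
tare [(0.82, [188.0, 231.0, 207.0, 246.0])]
tongs [(0.82, [427.0, 316.0, 496.0, 409.0]), (0.77, [430.0, 192.0, 470.0, 283.0]), (0.34, [152.0, 148.0, 242.0, 278.0])]
bun [(0.48, [323.0, 182.0, 338.0, 198.0])]
plain_bun1 [(0.69, [355.0, 169.0, 369.0, 186.0]), (0.45, [287.0, 178.0, 303.0, 197.0])]
sheet [(0.77, [273.0, 153.0, 385.0, 231.0])]
saucepan [(0.6, [417.0, 112.0, 488.0, 168.0])]
jar [(0.71, [290.0, 99.0, 319.0, 135.0])]
rest [(0.97, [425.0, 215.0, 480.0, 276.0]), (0.72, [273.0, 151.0, 384.0, 232.0]), (0.5, [414.0, 111.0, 490.0, 166.0])]
scene [[0.29, -0.57, 0.77, 1208.52], [0.96, 0.19, -0.22, -219.13], [-0.02, 0.8, 0.6, 645.81], [0.0, 0.0, 0.0, 1.0]]
tare [(0.65, [440.0, 195.0, 472.0, 215.0]), (0.5, [252.0, 254.0, 416.0, 355.0])]
tongs [(0.84, [127.0, 176.0, 200.0, 225.0]), (0.68, [145.0, 233.0, 189.0, 319.0])]
bun [(0.94, [320.0, 274.0, 339.0, 300.0]), (0.32, [158.0, 239.0, 190.0, 312.0])]
plain_bun1 [(0.87, [365.0, 274.0, 384.0, 296.0])]
sheet [(0.79, [249.0, 254.0, 414.0, 353.0])]
saucepan [(0.62, [91.0, 322.0, 219.0, 423.0])]
jar [(0.78, [382.0, 319.0, 425.0, 386.0])]
rest [(0.73, [130.0, 248.0, 201.0, 314.0]), (0.29, [141.0, 232.0, 191.0, 319.0])]
0.9 [211.21966436 588.20842295 189.20580209] [-5.38914592e-01 -3.09501483e+00 -7.78717202e-05] 88.1116789354083 18.700000000000003
[[0.34, -0.9, -0.26, 140.79], [0.94, 0.33, 0.09, 613.66], [0.0, -0.28, 0.96, 384.15], [0.0, 0.0, 0.0, 1.0]]
```

View pics/top0.png

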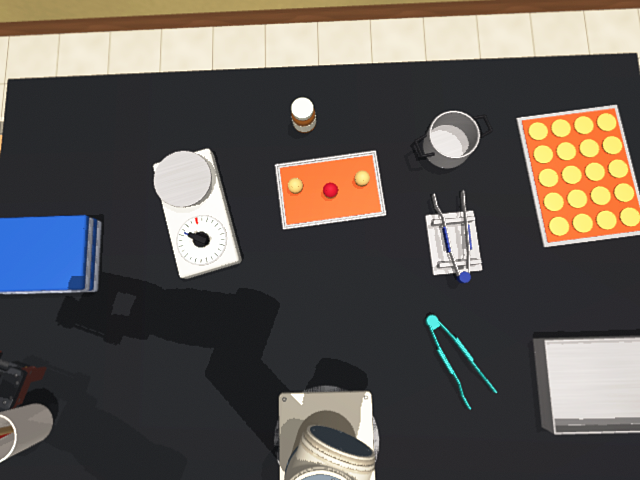

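View pics/scene0.png

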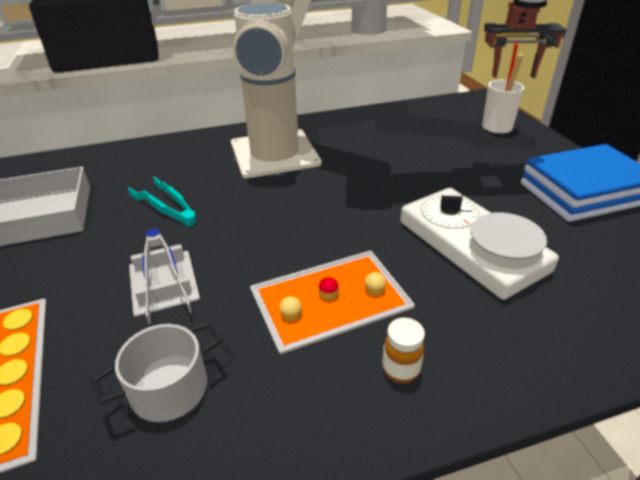

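Top view: steel tongs on the rest at (455,240), turquoise look-alike at (460,360). The red bun is at (330,190), the plain ones at (295,185) and (362,178). The knob is at (201,239) with its needle pointing left-up, the red mark at (197,220) and the pan at (183,179). I pick the steel tongs and the red bun, and check both close up.

```bash
python3 - <<'E'
from h import *
im=cv2.imread("pics/top0.png")
a=cv2.resize(im[140:290,145:250],None,fx=4,fy=4,interpolation=cv2.INTER_CUBIC)
b=cv2.resize(im[180:290,415:495],None,fx=4.5,fy=4.5,interpolation=cv2.INTER_CUBIC)
W=np.zeros((600,800,3),np.uint8);W[:600,:420]=a;W[:495,420:780]=b
cv2.imwrite("pics/crop1.png",W)
print(ctrl.camera_info("top")["camera_matrix"])
print("knob",at("top",(201,239),60),"red",at("top",(197,220),50),"pan",at("top",(183,179),85))
for n,p in dict(bun=(330.5,190),p1=(295,186),p2=(362,178)).items(): print(n,at("top",p,30))
s=[at("scene",p,30) for p in [(328.5,286),(374.5,284),(290,308)]];print(s)
print("pan scene",at("scene",(508,239),85),"sauce",at("top",(450,140),60),"jar",at("top",(303,108),90))
E
```

```text
[[441.20414085   0.         320.42604266]
 [  0.         441.20414085 235.40090669]
 [  0.           0.           1.        ]]
knob [476.4 283.6  60. ] red [525.2 297.3  50. ] pan [619. 322.  85.]
bun [594.2 -29.6  30. ]
p1 [607.7  58.5  30. ]
p2 [ 622.2 -108.9   30. ]
[array([596.4, -27.2,  30. ]), array([617.9,  55.7,  30. ]), array([ 628.3, -109. ,   30. ])]
pan scene [635.7 316.4  85. ] sauce [ 701.5 -324.7   60. ] jar [785.1  30.7  90. ]
```

View pics/crop1.png

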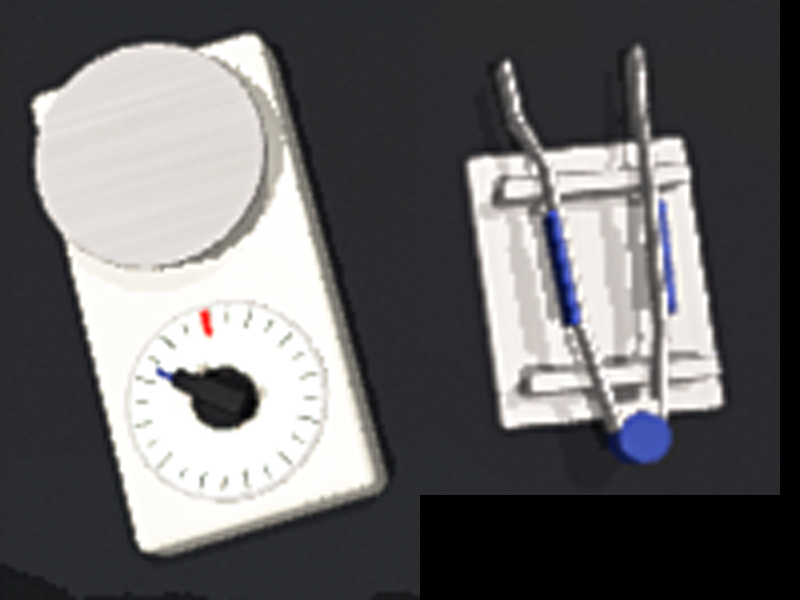

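The crop shows the scale with its pan at (182.5,179), dial centre (202,240), needle tip (184.5,233) and red mark (197,220.5). The steel tongs have pads at (447,240) and (470,237), pivot at (464,277) and tips at (434,194) and (463,191).

```bash
python3 - <<'E'
from h import *
A=lambda p,z:at("top",p,z)[:2]
c=A((202,240),50);red=A((196.8,220.5),50);nt=A((184.5,233.2),50);pan=A((182.5,179.3),85)
ang=lambda v:np.arctan2(v[1],v[0])
print("dial",c,"pan",pan,np.linalg.norm(pan-c),"dirs pan,red,needle",ang(pan-c),ang(red-c),ang(nt-c))
l=A((446.8,239.6),49);r=A((470.1,237.1),49);pv=A((464.3,277.3),60);tl=A((434.3,194.4),60);tr=A((463.4,191.1),60)
print("pads",l,r,(l+r)/2,np.linalg.norm(l-r),"piv",pv,"tips",tl,tr,"dir",ang((tl+tr)/2-pv),np.linalg.norm((tl+tr)/2-pv),ang((l+r)/2-pv),np.linalg.norm((l+r)/2-pv),"perp",ang(l-r)-np.pi/2)
# rest corners
cr=[(470,157),(687,139),(722,403),(503,428)]
q=[A(((x-420)/4.5+415,y/4.5+180),6) for x,y in cr];print("rest",q,np.mean(q,0),ang(q[0]-q[3]),ang(q[1]-q[2]))
o=ctrl.get_obs();M=R.from_rotvec(o["orientation"]).as_matrix();print(M.round(3).tolist())
i=ctrl.camera_info("wrist");T=np.array(i["world_from_camera"]);E=np.eye(4);E[:3,:3]=M;E[:3,3]=o["ee_pos"];print("cam in tool",(np.linalg.inv(E)@T).round(2).tolist())
E
```

```text
dial [475.5 284.1] pan [618.3 323.2] 148.05623931466036 dirs pan,red,needle 0.26725909815591087 0.27392810215342944 1.1732077814484394
pads [ 458.  -301.8] [ 462.2 -357.1] [ 460.1  -329.45] 55.45926432977633 piv [ 366.9 -332.7] tips [ 566.5 -277.3] [ 572.2 -346.9] dir 0.10140450718501022 203.49536235501785 0.034857120417960234 93.2566485565507 perp 0.07580383736113916
rest [array([ 528.2, -266.3]), array([ 534.4, -386.4]), array([ 387.7, -393.1]), array([ 377.7, -274.3])] [ 457.    -330.025] 0.0531061653121383 0.04563972294189793
[[-0.941, 0.338, -0.0], [0.338, 0.941, 0.0], [0.0, 0.0, -1.0]]
cam in tool [[-0.0, 0.96, 0.28, 74.89], [1.0, 0.0, -0.0, 0.16], [-0.0, 0.28, -0.96, -194.94], [0.0, 0.0, 0.0, 1.0]]
```

```bash
cat >> h.py <<'E'
def plan(p,psi):
    o=ctrl.get_obs();M=R.from_rotvec(o["orientation"]).as_matrix()
    c,s=np.cos(psi),np.sin(psi);T=np.array([[c,s,0],[s,-c,0],[0,0,-1]])
    print("t",round(o["t"],2),"tcp",np.round(o["ee_pos"],1),"psi",round(np.arctan2(M[1,0],M[0,0]),3),"q",np.round(o["qpos"],2),"w",round(o["width"],1),"-> tr",(M.T@(np.array(p)-o["ee_pos"])).round(1),"ang",R.from_matrix(M.T@T).as_rotvec().round(3))
E
python3 -c "
from h import *
plan((475.5,284.1,150),1.173)"
```

```text
t 0.9 tcp [211.2 588.2 189.2] psi 2.797 q [ 1.21  0.42  1.63  0.    1.09 -0.02] w 88.1 -> tr [-351.5 -196.9   39.2] ang [ 0.    -0.     1.624]
```

```bash
python3 -m creep '[{"translation":[-45,-25,5],"angular":[0,0,0.18],"jaw":1},{"translation":[-90,-50,10],"angular":[0,0,0.36],"jaw":1},{"translation":[-135,-75,15],"angular":[0,0,0.54],"jaw":1},{"translation":[-180,-100,20],"angular":[0,0,0.72],"jaw":1},{"translation":[-225,-125,25],"angular":[0,0,0.9],"jaw":1},{"translation":[-270,-150,30],"angular":[0,0,1.08],"jaw":1},{"translation":[-315,-176,35],"angular":[0,0,1.26],"jaw":1},{"translation":[-351.5,-197,39],"angular":[0,0,1.44],"jaw":1}]'
python3 - <<'E'
from h import *
i=ctrl.camera_info("wrist");save(ctrl.get_image("wrist"),"w1.png")
print(ctrl.look_for("wrist","tare"))
print([proj("wrist",p,i) for p in [(475.5,284.1,50),(618.3,323.2,85)]])
np.save("w1.npy",i,allow_pickle=True)
plan((475.5,284.1,57),1.173)
E
```

```text
t: 1.9
ee_pos: [476.7, 282.4, 150.2]
orientation: [2.453, 1.963, 0.001]
ft_force: [0.2, -0.2, 0.2]
width: 87.9
grasp_force: 0.0
[{'rect': [296.0, 173.1, 343.1, 261.2], 'score': 0.71}]
[array([320.6, 225.8]), array([488.6, 149.9])]
t 2.0 tcp [477.5 281.3 149.9] psi 1.35 q [ 0.51  0.37  1.82 -0.    0.95  0.73] w 87.8 -> tr [ 2.3 -2.6 92.9] ang [0.001 0.    0.177]
```

View pics/w1.png

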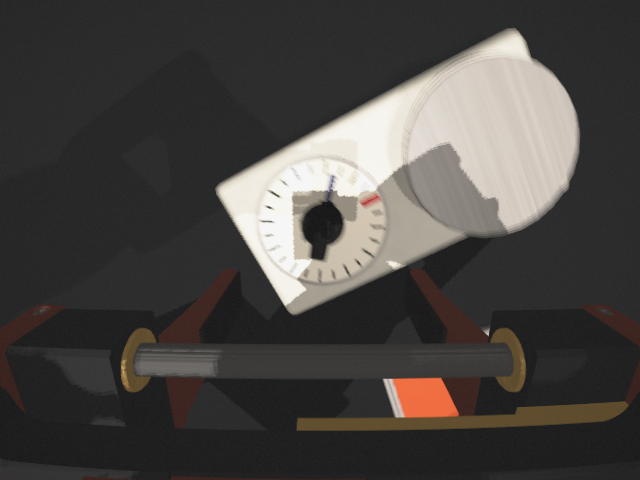

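Wrist view: dial centre at (322,220), needle tip (332,177), red mark (370,201), pan centre (491,145). All are within 6 px of the prediction.

```bash
python3 - <<'E'
from h import *
i=np.load("w1.npy",allow_pickle=True).item()
A=lambda p,z:at("wrist",p,z,i)[:2]
ang=lambda v:np.arctan2(v[1],v[0])
c=A((322,220),50);n=A((332,177),50);r=A((370,201),50);p=A((491,145),85)
print(c,p,np.linalg.norm(p-c),ang(p-c),ang(r-c),ang(n-c),np.linalg.norm(n-c))
plan((476.5,285.5,57),1.18)
E
```

```text
[478.  289.1] [620.5 326.5] 147.32620269320728 0.25666729772213115 0.16514867741462644 1.1249840616440416 40.12144065210021
t 2.0 tcp [477.5 281.3 149.9] psi 1.35 q [ 0.51  0.37  1.82 -0.    0.95  0.73] w 87.8 -> tr [ 3.9 -2.  92.9] ang [0.001 0.    0.17 ]
```

```bash
python3 -m creep '[{"translation":[2,-1,30],"angular":[0,0,0.1],"jaw":1},{"translation":[5,-1.5,60],"angular":[0,0,0.19],"jaw":1},{"translation":[5,-1.5,80],"angular":[0,0,0.19],"jaw":1},{"translation":[5,-1.5,92],"angular":[0,0,0.19],"jaw":1},{"translation":[5,-1.5,92],"angular":[0,0,0.19],"jaw":0},{"translation":[5,-1.5,92],"angular":[0,0,0.19],"jaw":0},{"translation":[5,-1.5,92],"angular":[0,0,0.19],"jaw":0},{"translation":[5,-1.5,92],"angular":[0,0,0.19],"jaw":0}]'
python3 -c "
from h import *
plan((477,286.5,57),0.265);o=ctrl.get_obs();print(o['ft_force'],o['moment'],o['grasp_force'])"
```

```text
t: 3.0
ee_pos: [475.4, 289.4, 58.8]
orientation: [2.622, 1.731, 0.002]
ft_force: [1.2, 0.2, -0.6]
width: 51.2
grasp_force: 0.0
t 3.0 tcp [475.4 289.4  58.8] psi 1.167 q [ 0.53  0.51  1.86 -0.    0.77  0.93] w 51.2 -> tr [-2.   2.6  1.8] ang [ 0.    -0.001  0.902]
[ 1.2093548   0.19405476 -0.64667963] [-0.0491031   0.0748356   0.01120291] 0.0
```

```bash
python3 -m creep '[{"translation":[0,2,0],"angular":[0,0,0],"jaw":0},{"translation":[0,2,0],"angular":[0,0,0],"jaw":0},{"translation":[0,2,0],"angular":[0,0,0],"jaw":0},{"translation":[0,2,0],"angular":[0,0,0],"jaw":0},{"translation":[0,2,0],"angular":[0,0,0],"jaw":0},{"translation":[0,2,0],"angular":[0,0,0],"jaw":0},{"translation":[0,2,0],"angular":[0,0,0],"jaw":0},{"translation":[0,2,0],"angular":[0,0,0],"jaw":0}]'
python3 -c "
from h import *
plan((477,286.5,57),0.265);o=ctrl.get_obs();print(o['ft_force'],o['moment'],o['grasp_force'])"
```

```text
t: 4.0
ee_pos: [476.9, 288.4, 58.2]
orientation: [-2.622, -1.73, 0.0]
ft_force: [0.3, -0.2, 0.2]
width: 0.3
grasp_force: 0.0
t 4.0 tcp [476.9 288.4  58.2] psi 1.167 q [0.52 0.51 1.86 0.   0.77 0.93] w 0.3 -> tr [-1.7  0.9  1.2] ang [-0.     0.     0.902]
[ 0.25182564 -0.2188003   0.20547422] [-0.07218007  0.02930016  0.00277435] 0.0
```

```bash
python3 - <<'E'
from h import *
im=ctrl.get_image("wrist");i=ctrl.camera_info("wrist")
s=ctrl.get_image("scene")[170:310,380:580]; t=ctrl.get_image("top")[140:290,130:260]
W=np.zeros((600,800,3),np.uint8);W[:300,:400]=cv2.resize(im,(400,300))
W[300:580,:400]=cv2.resize(s,(400,280),interpolation=cv2.INTER_CUBIC);W[:450,405:795]=cv2.resize(t,(390,450),interpolation=cv2.INTER_CUBIC);save(W,"m2.png")
E
```

```text
(no output)
```

View pics/m2.png

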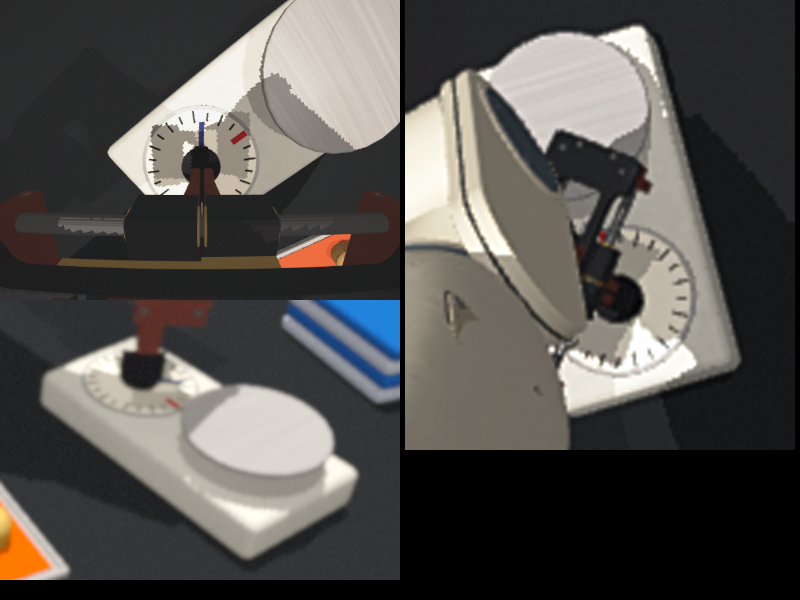

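```bash
python3 - <<'E'
from h import *
im=ctrl.get_image("wrist");i=ctrl.camera_info("wrist");o=ctrl.get_obs();p=o["ee_pos"]
print(p,proj("wrist",p,i)); 
for z in (50,75,86): print(z,[proj("wrist",(477+a*np.cos(1.15),287+a*np.sin(1.15),z),i) for a in (-23,0,23,46)])
W=np.zeros((600,800,3),np.uint8);W[:,:]=cv2.resize(im[180:330,220:420],(800,600),interpolation=cv2.INTER_CUBIC);save(W,"m3.png")
E
```

```text
[476.85961618 288.40488989  58.14806592] [322.1 266.8]
50 [array([322.6, 295.9]), array([323.1, 264. ]), array([323.7, 230.1]), array([324.3, 194.1])]
75 [array([322.6, 314.4]), array([323.2, 279.2]), array([323.8, 241.5]), array([324.5, 201. ])]
86 [array([322.6, 324. ]), array([323.2, 287.2]), array([323.9, 247.5]), array([324.6, 204.7])]
```

View pics/m3.png

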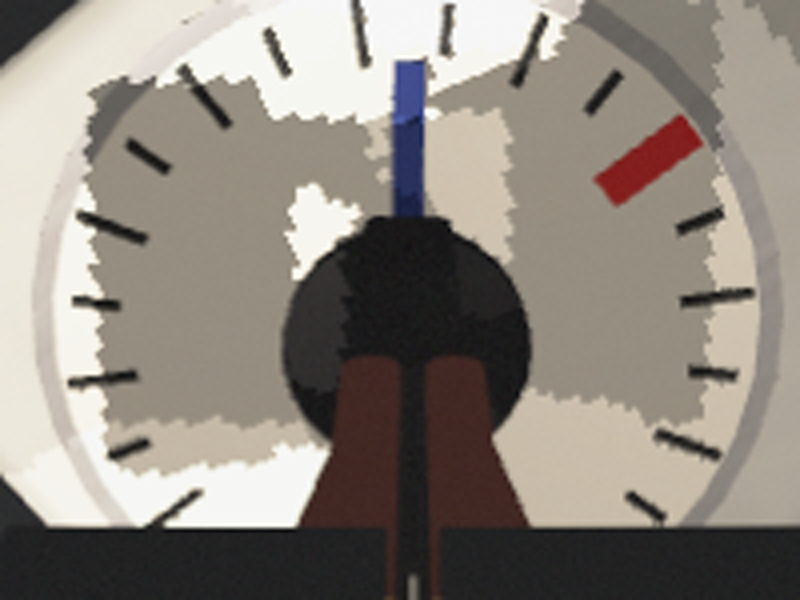

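The fingers read shut, yet the needle is lined up exactly with the tool. I'll turn a little to see whether the needle follows.

```bash
python3 -m creep '[{"translation":[0,0,0],"angular":[0,0,0.1],"jaw":0},{"translation":[0,0,0],"angular":[0,0,0.2],"jaw":0},{"translation":[0,0,0],"angular":[0,0,0.3],"jaw":0},{"translation":[0,0,0],"angular":[0,0,0.3],"jaw":0},{"translation":[0,0,0],"angular":[0,0,0.3],"jaw":0},{"translation":[0,0,0],"angular":[0,0,0.3],"jaw":0},{"translation":[0,0,0],"angular":[0,0,0.3],"jaw":0},{"translation":[0,0,0],"angular":[0,0,0.3],"jaw":0}]'
python3 - <<'E'
from h import *
im=ctrl.get_image("wrist");save(im[160:340,180:460],"m4.png")
plan((477,286.5,57),0.265);o=ctrl.get_obs();print(o['ft_force'],o['moment'],o['grasp_force'])
E
```

```text
t: 5.2
ee_pos: [476.9, 288.4, 58.2]
orientation: [2.851, 1.32, 0.0]
ft_force: [-0.3, 0.2, 0.9]
width: 0.6
grasp_force: 0.0
t 5.25 tcp [476.9 288.4  58.2] psi 0.867 q [0.52 0.51 1.86 0.   0.77 1.23] w 0.5 -> tr [-1.4  1.3  1.2] ang [-0.     0.     0.602]
[-0.24239414 -1.15008518 -0.72950512] [-0.08339022  0.10621748 -0.02954298] 0.0
```

View pics/m4.png

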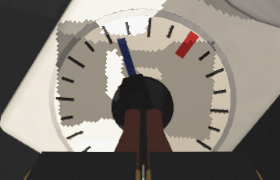

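The needle did not follow, so the fingers are not around the bar. I'll check the true fingertip position against the first scene picture, which was taken at a known pose.

```bash
python3 - <<'E'
from h import *
p=np.array([211.2,588.2,189.2]);y=np.array([.338,.941,0]);x=np.array([-.941,.338,0])
for dz in (0,20,30,40): print(dz,[proj("scene",p+s*y*50+[0,0,dz]) for s in(-1,1)])
im=cv2.imread("pics/scene0.png");W=cv2.resize(im[0:100,450:610],(800,500),interpolation=cv2.INTER_CUBIC);cv2.imwrite("pics/s5.png",W)
E
```

```text
0 [array([490.1,  89.6]), array([529.5,  89.7])]
20 [array([491.6,  82. ]), array([531.4,  82.1])]
30 [array([492.4,  78.1]), array([532.3,  78.2])]
40 [array([493.2,  74.2]), array([533.3,  74.3])]
```

View pics/s5.png

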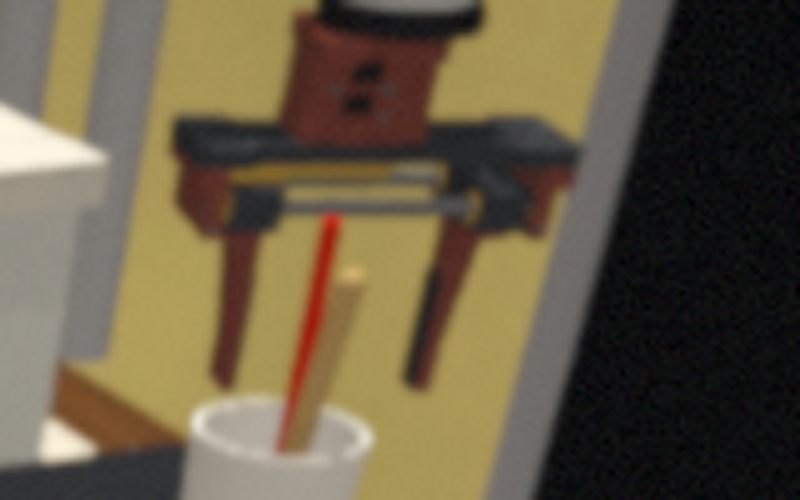

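The real tips are at about (494,77) and (533,78). That matches points about 30 mm above the reported TCP, so the fingers end roughly 30 mm short of it. I'll refine this from the wrist view, where the tips are at (238,268) and (412,268).

```bash
python3 - <<'E'
from h import *
o=ctrl.get_obs();i=ctrl.camera_info("wrist");M=R.from_rotvec(o["orientation"]).as_matrix()
for d in (0,20,26,30,34):
    print(d,[[proj("wrist",o["ee_pos"]+M@np.array([x,s*44,-d]),i).tolist() for s in (-1,1)] for x in(10,0)])
plan((477,287.5,27),1.167)
E
```

```text
0 [[[251.7, 252.0], [392.8, 251.8]], [[252.7, 267.0], [391.9, 266.8]]]
20 [[[244.5, 263.3], [400.0, 263.1]], [[245.7, 279.7], [398.8, 279.4]]]
26 [[[242.0, 267.2], [402.4, 266.9]], [[243.3, 284.0], [401.2, 283.7]]]
30 [[[240.2, 269.9], [404.1, 269.7]], [[241.6, 287.0], [402.8, 286.7]]]
34 [[[238.4, 272.7], [405.9, 272.5]], [[239.8, 290.1], [404.6, 289.9]]]
t 5.25 tcp [476.9 288.4  58.2] psi 0.867 q [0.52 0.51 1.86 0.   0.77 1.23] w 0.5 -> tr [-0.6  0.7 31.2] ang [-0.   0.  -0.3]
```

```bash
python3 -m creep '[{"translation":[0,0,-4],"angular":[0,0,-0.15],"jaw":0.5},{"translation":[0,0,-4],"angular":[0,0,-0.3],"jaw":0.5},{"translation":[0,0,-4],"angular":[0,0,-0.3],"jaw":0.5},{"translation":[0,0,-4],"angular":[0,0,-0.3],"jaw":0.5},{"translation":[0,0,-4],"angular":[0,0,-0.3],"jaw":0.5},{"translation":[0,0,-4],"angular":[0,0,-0.3],"jaw":0.5},{"translation":[0,0,10],"angular":[0,0,-0.3],"jaw":0.5},{"translation":[0,0,20],"angular":[0,0,-0.3],"jaw":0.5}]'
python3 -c "
from h import *
plan((477,287.5,29),1.16);o=ctrl.get_obs();print(o['ft_force'],o['moment'],o['grasp_force'])"
```

```text
t: 6.25
ee_pos: [476.5, 288.2, 37.0]
orientation: [-2.622, -1.73, 0.001]
ft_force: [0.4, -0.6, 0.2]
width: 44.0
grasp_force: 0.0
t 6.25 tcp [476.5 288.2  37. ] psi 1.167 q [0.52 0.55 1.87 0.   0.73 0.93] w 44.0 -> tr [-0.4  0.8  8. ] ang [-0.001  0.001  0.007]
[ 0.39350144 -0.63441145  0.19955257] [-0.0387508   0.06217619 -0.0449005 ] 0.0
```

```bash
python3 -m creep '[{"translation":[0,0,4],"angular":[0,0,0],"jaw":0.5},{"translation":[0,0,7],"angular":[0,0,0],"jaw":0.1},{"translation":[0,0,7],"angular":[0,0,0],"jaw":0},{"translation":[0,0,7],"angular":[0,0,0],"jaw":0},{"translation":[0,0,7],"angular":[0,0,0],"jaw":0},{"translation":[0,0,7],"angular":[0,0,0],"jaw":0},{"translation":[0,0,7],"angular":[0,0,0],"jaw":0},{"translation":[0,0,7],"angular":[0,0,0],"jaw":0}]'
python3 -c "
from h import *
plan((477,287.5,29),0.265);o=ctrl.get_obs();print(o['ft_force'],o['moment'],o['grasp_force'])"
```

```text
t: 7.25
ee_pos: [476.1, 288.8, 31.4]
orientation: [-2.621, -1.73, 0.001]
ft_force: [-4.6, 2.5, 1.6]
width: 13.5
grasp_force: 30.0
t 7.25 tcp [476.1 288.8  31.4] psi 1.166 q [0.52 0.55 1.87 0.   0.72 0.93] w 13.5 -> tr [-0.9  1.4  2.4] ang [-0.001  0.001  0.901]
[-4.60709591  2.4609702   1.55167755] [ 0.45140303  0.82175781 -0.10300802] 29.99920964241028
```

```bash
python3 -m creep '[{"translation":[0,-0.5,0],"angular":[0,0,0.14],"jaw":0},{"translation":[0,-0.5,0],"angular":[0,0,0.28],"jaw":0},{"translation":[0,-0.5,0],"angular":[0,0,0.42],"jaw":0},{"translation":[0,-0.5,0],"angular":[0,0,0.56],"jaw":0},{"translation":[0,-0.5,0],"angular":[0,0,0.7],"jaw":0},{"translation":[0,-0.5,0],"angular":[0,0,0.8],"jaw":0},{"translation":[0,-0.5,0],"angular":[0,0,0.9],"jaw":0},{"translation":[0,-0.5,0],"angular":[0,0,0.9],"jaw":0}]'
python3 - <<'E'
from h import *
im=ctrl.get_image("wrist");i=ctrl.camera_info("wrist")
W=cv2.resize(im[100:280,220:420],None,fx=3,fy=3,interpolation=cv2.INTER_CUBIC);save(W,"m6.png")
b=im.astype(int)
def ends(m):
    ys,xs=np.nonzero(m);P=np.c_[xs,ys].astype(float);c=P.mean(0);d=np.linalg.svd(P-c,full_matrices=False)[2][0];print(len(P),c.round(1),d.round(3));return c,d,P
sub=np.zeros(b.shape[:2],bool);sub[100:290,220:420]=1
r=(b[...,0]>90)&(b[...,1]<70)&(b[...,2]<70)&sub; r[260:]=0
n=(b[...,2]>b[...,0]+25)&(b[...,2]>50)&sub
a=lambda v:np.arctan2(v[1],v[0])
for m in(r,n):
    if m.sum()>5:
        c,d,P=ends(m);t=(P-c)@d;w=[at("wrist",c+d*e,50,i)[:2] for e in(t.min(),t.max())];print(w,a(w[0]-w[1]),at("wrist",c,50,i))
plan((477,287.5,29),0.265);o=ctrl.get_obs();print(o['ft_force'],o['moment'],o['grasp_force'])
E
```

```text
t: 8.25
ee_pos: [477.0, 287.7, 31.5]
orientation: [3.113, 0.417, 0.001]
ft_force: [2.1, -5.2, 0.2]
width: 13.8
grasp_force: 30.0
220 [323.7 192.7] [0.081 0.997]
[array([530.7, 302.4]), array([515.1, 296.8])] 0.34464731561802375 [525.2 300.4  50. ]
385 [323.  225.5] [0.005 1.   ]
[array([519.7, 299.4]), array([495.7, 292.7])] 0.2722357862519078 [507.6 296.   50. ]
t 8.3 tcp [477.  287.7  31.4] psi 0.267 q [ 0.52  0.55  1.87 -0.    0.72  1.83] w 13.9 -> tr [-0.1  0.2  2.4] ang [ 0.001 -0.001  0.002]
[ 2.64634317 -5.51824011  0.11198609] [-9.71091672e-01 -2.20688241e-01 -8.41858072e-04] 30.000579357147217
```

View pics/m6.png

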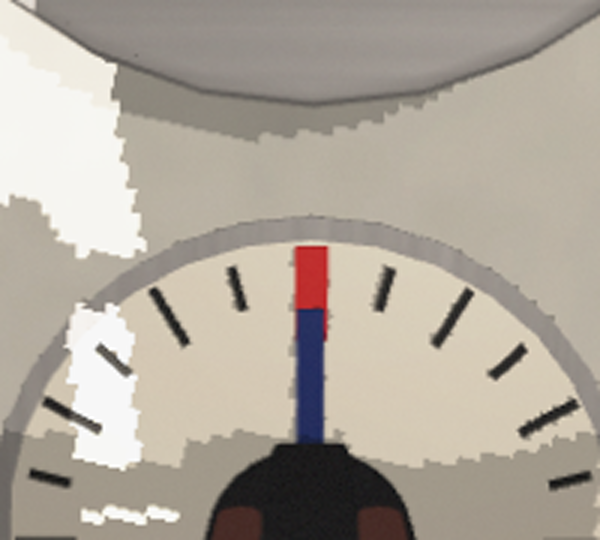

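The needle now lies on the red mark: needle column 310.5 against mark 311.5 in the crop, under 0.01 rad off. Next I release and lift straight up.

```bash
python3 -m creep '[{"translation":[0,0.5,0],"angular":[0,0,0.004],"jaw":0},{"translation":[0,0.5,0],"angular":[0,0,0.004],"jaw":0},{"translation":[0,0.5,0],"angular":[0,0,0.004],"jaw":0.5},{"translation":[0,0.5,0],"angular":[0,0,0.004],"jaw":0.5},{"translation":[0,0.5,0],"angular":[0,0,0.004],"jaw":0.5},{"translation":[0,0.5,-10],"angular":[0,0,0.004],"jaw":0.5},{"translation":[0,0.5,-55],"angular":[0,0,0.004],"jaw":1},{"translation":[0,0.5,-115],"angular":[0,0,0.004],"jaw":1}]'
python3 - <<'E'
from h import *
im=ctrl.get_image("wrist")
save(cv2.resize(im[120:330,200:460],None,fx=3,fy=2.8,interpolation=cv2.INTER_CUBIC),"m7.png")
b=im.astype(int)
sub=np.zeros(b.shape[:2],bool);sub[130:330,200:460]=1
for m in ((b[...,0]>110)&(b[...,1]<60)&(b[...,2]<60)&sub,(b[...,2]>b[...,0]+25)&(b[...,2]>50)&sub):
    ys,xs=np.nonzero(m);print(len(xs),xs.mean(),ys.min(),ys.max(),[xs[ys==y].mean() for y in range(ys.min(),ys.max()+1,4) if (ys==y).any()])
plan((440,-300,160),0.07)
E
```

```text
t: 9.3
ee_pos: [475.5, 287.6, 146.8]
orientation: [3.113, 0.412, -0.004]
ft_force: [0.9, 0.4, 0.0]
width: 60.7
grasp_force: 0.0
64 323.1875 166 177 [np.float64(323.0), np.float64(323.0), np.float64(323.0)]
135 323.0 179 205 [np.float64(323.0), np.float64(323.0), np.float64(323.0), np.float64(323.0), np.float64(323.0), np.float64(323.0), np.float64(323.0)]
t 9.35 tcp [480.1 290.3 155.4] psi 0.263 q [0.52 0.37 1.81 0.   0.96 1.83] w 64.3 -> tr [-192.1  559.6   -7.9] ang [-0.004 -0.009  0.193]
```

```bash
python3 -m creep '[{"translation":[-15,55,0],"angular":[0,0,0.03],"jaw":1},{"translation":[-35,110,0],"angular":[0,0,0.06],"jaw":1},{"translation":[-55,165,0],"angular":[0,0,0.09],"jaw":1},{"translation":[-75,220,0],"angular":[0,0,0.12],"jaw":1},{"translation":[-95,275,0],"angular":[0,0,0.15],"jaw":1},{"translation":[-115,335,0],"angular":[0,0,0.19],"jaw":1},{"translation":[-135,395,0],"angular":[0,0,0.19],"jaw":1},{"translation":[-155,455,0],"angular":[0,0,0.19],"jaw":1}]'
python3 -c "
from h import *
plan((450,-329.5,150),0.07)"
```

```text
t: 10.35
ee_pos: [445.1, -191.4, 146.9]
orientation: [3.139, 0.114, 0.002]
ft_force: [1.4, 0.0, -0.3]
width: 87.9
grasp_force: 0.0
t 10.35 tcp [ 445.1 -191.4  146.9] psi 0.073 q [-0.43  0.28  1.97  0.    0.89  1.07] w 87.9 -> tr [ -5.2 138.1  -3. ] ang [ 0.001 -0.001  0.003]
```

```bash
python3 -m creep '[{"translation":[0,40,0],"angular":[0,0,0],"jaw":1},{"translation":[0,80,0],"angular":[0,0,0],"jaw":1},{"translation":[0,120,0],"angular":[0,0,0],"jaw":1},{"translation":[0,138,0],"angular":[0,0,0],"jaw":1},{"translation":[0,138,0],"angular":[0,0,0],"jaw":1},{"translation":[0,138,0],"angular":[0,0,0],"jaw":1},{"translation":[0,138,0],"angular":[0,0,0],"jaw":1},{"translation":[0,138,0],"angular":[0,0,0],"jaw":1}]'
python3 - <<'E'
from h import *
i=ctrl.camera_info("wrist");im=ctrl.get_image("wrist");save(im,"w8.png");np.save("w8.npy",i,allow_pickle=True)
print([proj("wrist",p,i) for p in [(460,-329.5,49),(458,-301.8,49),(462.2,-357.1,49)]])
plan((460,-329.5,150),0.07)
E
```

```text
t: 11.35
ee_pos: [455.4, -326.1, 146.3]
orientation: [-3.139, -0.116, 0.0]
ft_force: [-0.1, 0.3, 0.3]
width: 88.1
grasp_force: 0.0
[array([327.2, 223.7]), array([296.6, 223.7]), array([357.6, 223.5])]
t 11.4 tcp [ 455.4 -326.3  146.3] psi 0.074 q [-0.64  0.38  1.81  0.    0.95  0.85] w 87.9 -> tr [ 4.4  3.6 -3.7] ang [-0.     0.     0.004]
```

View pics/w8.png

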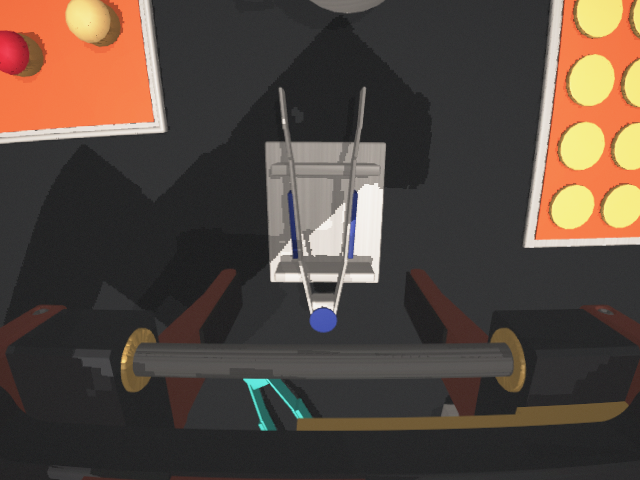

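The steel tongs lie upright in the picture: pivot (323,320), tips (282,90) and (363,90), pads around (294,225) and (352,225). That uses up my views, so from here I measure numerically.

```bash
python3 - <<'E'
from h import *
i=np.load("w8.npy",allow_pickle=True).item()
A=lambda p,z:at("wrist",p,z,i)[:2]
for z in(49,60):
    P=[A(p,z) for p in [(293,192),(296,258),(354,192),(350,258)]];print(z,P,np.mean(P,0))
pv=A((323,320),60);t=A((322.5,90),60);print(pv,t,np.arctan2(*(t-pv)[::-1]),np.linalg.norm(t-pv))
# wrist look at buns
for l in("bun","plain_bun1"):
    for d in ctrl.look_for("wrist",l): print(l,d["score"],np.round(d["rect"]))
g=pv+90*(t-pv)/np.linalg.norm(t-pv);print(g)
plan((460,-327,1),0.07)
E
```

```text
49 [array([ 486.7, -297.1]), array([ 424.9, -302.9]), array([ 490.6, -351.1]), array([ 428.6, -353.4])] [ 457.7   -326.125]
60 [array([ 488.4, -298. ]), array([ 428.9, -303.5]), array([ 492.2, -349.9]), array([ 432.5, -352.2])] [ 460.5 -325.9]
[ 367.8 -332.4] [ 571.5 -317.2] 0.07448150365539624 204.26632125732326
bun 0.82 [ 0. 28. 43. 77.]
bun 0.62 [  1.   0. 167. 143.]
plain_bun1 0.94 [ 62.   0. 122.  46.]
[ 457.55047814 -325.70286074]
t 11.5 tcp [ 455.3 -326.6  146.2] psi 0.073 q [-0.64  0.38  1.81  0.    0.95  0.85] w 87.9 -> tr [  4.6   0.8 145.2] ang [-0.    -0.     0.003]
```

```bash
python3 -m creep '[{"translation":[3.5,0.3,45],"angular":[0,0,0],"jaw":1},{"translation":[3.5,0.3,90],"angular":[0,0,0],"jaw":1},{"translation":[3.5,0.3,125],"angular":[0,0,0],"jaw":1},{"translation":[3.5,0.3,145],"angular":[0,0,0],"jaw":1},{"translation":[3.5,0.3,145],"angular":[0,0,0],"jaw":0.6},{"translation":[3.5,0.3,145],"angular":[0,0,0],"jaw":0.6},{"translation":[3.5,0.3,145],"angular":[0,0,0],"jaw":0.6},{"translation":[3.5,0.3,145],"angular":[0,0,0],"jaw":0.6}]'
python3 -c "
from h import *
plan((459,-326.5,1.3),0.07);o=ctrl.get_obs();print(o['ft_force'],o['moment'],o['grasp_force'])"
```

```text
t: 12.5
ee_pos: [459.7, -327.6, 2.5]
orientation: [3.138, 0.114, 0.003]
ft_force: [0.2, -0.2, 5.1]
width: 53.8
grasp_force: 11.0
t 12.5 tcp [ 459.7 -327.6    2.5] psi 0.073 q [-0.64  0.61  1.86  0.    0.67  0.86] w 53.8 -> tr [-0.6 -1.1  1.2] ang [ 0.002 -0.002  0.003]
[ 0.20205814 -0.15253694  5.07987727] [0.07412088 0.08111694 0.02613054] 11.036755442619324
```

```bash
python3 -m creep '[{"translation":[0,0,0],"angular":[0,0,0],"jaw":0.6},{"translation":[0,0,-5],"angular":[0,0,0],"jaw":0.6},{"translation":[0,0,-20],"angular":[0,0,0],"jaw":0.6},{"translation":[0,0,-40],"angular":[0,0,0],"jaw":0.6},{"translation":[0,0,-65],"angular":[0,0,0],"jaw":0.6},{"translation":[0,0,-85],"angular":[0,0,0],"jaw":0.6},{"translation":[0,0,-100],"angular":[0,0,0],"jaw":0.6},{"translation":[0,0,-100],"angular":[0,0,0],"jaw":0.6}]'
cat > tg.py <<'E'
from h import *
def tongs(name):
    o=ctrl.get_obs();i=ctrl.camera_info("wrist");im=ctrl.get_image("wrist");save(im,name)
    print("ft",o["ft_force"].round(1),"M",o["moment"].round(2),"gf",round(o["grasp_force"],1),"w",round(o["width"],1))
    b=im.astype(int); m=(b[...,2]>b[...,0]+35)&(b[...,2]>b[...,1]+25)&(b[...,2]>50)
    n,L,S,C=cv2.connectedComponentsWithStats(m.astype(np.uint8))
    for k in range(1,n):
        if S[k,4]>40: print("blue",S[k].tolist(),C[k].round(1))
    print("tongs",[(round(d["score"],2),np.round(d["rect"]).tolist()) for d in ctrl.look_for("wrist","tongs")])
    # expected positions of parts in the gripper frame (tip = TCP-29)
    M=R.from_rotvec(o["orientation"]).as_matrix();g=o["ee_pos"]+M@np.array([0,0,-47.7])
    f=lambda x,y,z:proj("wrist",g+M@np.array([x,y,-z]),i).tolist()
    print("exp pivot",f(-90,0,11),"tips top",f(117,-30,-9),f(117,30,-9),"pads",f(0,-27,11),f(0,27,11))
    return im,i,o
E
python3 -c "
from tg import *
tongs('w9.png')
plan((495,-33,100),0.05)"
```

```text
t: 13.5
ee_pos: [459.4, -327.5, 102.6]
orientation: [3.138, 0.114, 0.003]
ft_force: [0.7, -0.1, -1.3]
width: 53.1
grasp_force: 9.1
ft [ 0.7 -0.1 -1.3] M [ 0.02  0.17 -0.02] gf 9.1 w 53.1
blue [367, 241, 17, 103, 855] [375.2 296. ]
blue [263, 243, 16, 101, 832] [270.3 295.3]
tongs [(0.93, [253.0, 44.0, 395.0, 418.0]), (0.66, [240.0, 384.0, 280.0, 413.0])]
exp pivot [323.3, 458.6] tips top [252.9, 45.0] [392.4, 44.7] pads [264.6, 313.5] [381.5, 313.3]
t 13.6 tcp [ 458.5 -326.8  101. ] psi 0.073 q [-0.64  0.45  1.83 -0.    0.86  0.86] w 52.8 -> tr [  57.8 -290.3    1. ] ang [-0.     0.     0.023]
```

The tongs are held level; their tips show where expected. Next I go above the red bun.

```bash
python3 -m creep '[{"translation":[4,-15,0],"angular":[0,0,0],"jaw":0.6},{"translation":[12,-55,0],"angular":[0,0,0],"jaw":0.6},{"translation":[22,-105,0],"angular":[0,0,0],"jaw":0.6},{"translation":[34,-160,0],"angular":[0,0,0],"jaw":0.6},{"translation":[44,-215,0],"angular":[0,0,0],"jaw":0.6},{"translation":[53,-260,0],"angular":[0,0,0],"jaw":0.6},{"translation":[57,-285,0],"angular":[0,0,0],"jaw":0.6},{"translation":[57,-288,0],"angular":[0,0,0],"jaw":0.6}]'
cat > bn.py <<'E'
from tg import *
def bun(name):
    im,i,o=tongs(name)
    b=im.astype(int);m=((b[...,0]>70)&(b[...,1]<b[...,0]*0.3)&(b[...,2]<b[...,0]*0.35)); m[260:]=0
    n,L,S,C=cv2.connectedComponentsWithStats(m.astype(np.uint8))
    k=1+np.argmax(S[1:,4]);print("red",S[k].tolist(),C[k].round(1))
    c=(S[k,0]+S[k,2]/2,S[k,1]+S[k,3]/2)
    for z in(30,36,40): print(z,at("wrist",C[k],z,i),at("wrist",c,z,i))
    for l in("bun","plain_bun1"):
        for d in ctrl.look_for("wrist",l):
            r=d["rect"];print(l,round(d["score"],2),np.round(r).tolist(),at("wrist",((r[0]+r[2])/2,(r[1]+r[3])/2),28,i))
E
python3 -c "
from bn import *
bun('w10.png')
plan((495.5,-36,100),0.073)"
```

```text
t: 14.6
ee_pos: [493.9, -33.4, 100.5]
orientation: [-3.139, -0.119, 0.002]
ft_force: [0.0, 0.3, -1.8]
width: 52.9
grasp_force: 9.1
ft [ 0.   0.3 -1.8] M [-0.03  0.22  0.04] gf 9.1 w 52.9
blue [367, 241, 17, 103, 854] [375.3 295.7]
blue [262, 242, 17, 102, 836] [270.2 294.7]
tongs [(0.62, [253.0, 43.0, 399.0, 419.0])]
exp pivot [323.3, 458.6] tips top [253.0, 45.0] [392.4, 44.7] pads [264.6, 313.4] [381.5, 313.3]
red [302, 82, 49, 51, 1907] [325.5 107.2]
30 [595.5 -27.7  30. ] [595.3 -28.5  30. ]
36 [594.9 -27.7  36. ] [594.7 -28.4  36. ]
40 [594.5 -27.7  40. ] [594.4 -28.4  40. ]
bun 0.76 [300.0, 80.0, 350.0, 132.0] [596.7 -27.2  28. ]
bun 0.75 [255.0, 45.0, 397.0, 419.0] [497.5 -35.4  28. ]
plain_bun1 0.91 [184.0, 49.0, 240.0, 110.0] [609.7  59.4  28. ]
plain_bun1 0.64 [403.0, 53.0, 460.0, 105.0] [ 622.3 -105.5   28. ]
t 14.8 tcp [494.3 -36.1 100.9] psi 0.072 q [-0.1   0.37  1.98 -0.    0.8   1.4 ] w 52.7 -> tr [1.2 0.  0.9] ang [ 0.     0.001 -0.001]
```

```bash
python3 -m creep '[{"translation":[1.2,-0.5,15],"angular":[0,0,0],"jaw":0.6},{"translation":[1.2,-0.5,35],"angular":[0,0,0],"jaw":0.6},{"translation":[1.2,-0.5,50],"angular":[0,0,0],"jaw":0.6},{"translation":[1.2,-0.5,57],"angular":[0,0,0],"jaw":0.6},{"translation":[1.2,-0.5,60],"angular":[0,0,0],"jaw":0.6},{"translation":[1.2,-0.5,60],"angular":[0,0,0],"jaw":0.6},{"translation":[1.2,-0.5,60],"angular":[0,0,0],"jaw":0.6},{"translation":[1.2,-0.5,60],"angular":[0,0,0],"jaw":0.6}]'
python3 -c "
from bn import *
bun('w11.png')
plan((495.5,-35.5,-0.5),0.073)"
```

```text
t: 15.8
ee_pos: [496.1, -35.0, 41.6]
orientation: [3.139, 0.114, 0.001]
ft_force: [-0.4, -0.6, -0.3]
width: 52.8
grasp_force: 9.1
ft [-0.4 -0.6 -0.3] M [-0.05  0.14 -0.  ] gf 9.1 w 52.8
blue [262, 241, 17, 103, 866] [270.2 294.5]
blue [367, 241, 17, 103, 872] [375.3 295.6]
tongs [(0.96, [254.0, 46.0, 395.0, 420.0])]
exp pivot [323.3, 458.6] tips top [253.0, 45.1] [392.4, 44.8] pads [264.6, 313.5] [381.5, 313.3]
red [292, 68, 63, 67, 3171] [322.8 101.3]
30 [595.3 -27.7  30. ] [595.3 -28.2  30. ]
36 [594.7 -27.8  36. ] [594.6 -28.2  36. ]
40 [594.2 -27.8  40. ] [594.1 -28.2  40. ]
bun 0.7 [290.0, 65.0, 355.0, 136.0] [595.7 -27.4  28. ]
plain_bun1 0.62 [421.0, 26.0, 496.0, 99.0] [ 623.7 -105.5   28. ]
plain_bun1 0.6 [143.0, 26.0, 216.0, 103.0] [611.   57.5  28. ]
t 16.0 tcp [495.9 -35.   41.3] psi 0.073 q [-0.09  0.47  2.   -0.    0.67  1.4 ] w 53.0 -> tr [-0.5  0.5 41.8] ang [ 0. -0. -0.]
```

```bash
python3 -m creep '[{"translation":[-0.5,0,15],"angular":[0,0,0],"jaw":0.6},{"translation":[-0.5,0,30],"angular":[0,0,0],"jaw":0.6},{"translation":[-0.5,0,38],"angular":[0,0,0],"jaw":0.6},{"translation":[-0.5,0,41],"angular":[0,0,0],"jaw":0.6},{"translation":[-0.5,0,41],"angular":[0,0,0],"jaw":0.57},{"translation":[-0.5,0,41],"angular":[0,0,0],"jaw":0.54},{"translation":[-0.5,0,41],"angular":[0,0,0],"jaw":0.51},{"translation":[-0.5,0,41],"angular":[0,0,0],"jaw":0.49}]'
python3 -m creep '[{"translation":[0,0,0],"angular":[0,0,0],"jaw":0.47},{"translation":[0,0,0],"angular":[0,0,0],"jaw":0.45},{"translation":[0,0,0],"angular":[0,0,0],"jaw":0.43},{"translation":[0,0,0],"angular":[0,0,0],"jaw":0.3},{"translation":[0,0,0],"angular":[0,0,0],"jaw":0},{"translation":[0,0,0],"angular":[0,0,0],"jaw":0},{"translation":[0,0,0],"angular":[0,0,0],"jaw":0},{"translation":[0,0,0],"angular":[0,0,0],"jaw":0}]'
python3 -c "
from bn import *
bun('w12.png')
plan((495.5,-35.5,-0.5),0.073)"
```

```text
t: 17.0
ee_pos: [495.6, -35.1, 0.5]
orientation: [3.139, 0.114, 0.001]
ft_force: [0.6, -0.5, -1.7]
width: 43.6
grasp_force: 30.0
t: 18.0
ee_pos: [495.4, -35.0, 0.2]
orientation: [3.139, 0.114, 0.0]
ft_force: [0.7, -0.8, -0.5]
width: 43.7
grasp_force: 30.0
ft [ 0.7 -0.8 -0.5] M [ 0.01 -0.06 -0.04] gf 30.0 w 43.7
blue [275, 239, 11, 105, 867] [280.1 294.2]
blue [360, 238, 11, 106, 853] [365.2 294.5]
tongs [(0.78, [274.0, 41.0, 375.0, 419.0]), (0.58, [70.0, 0.0, 570.0, 244.0])]
exp pivot [323.3, 458.6] tips top [253.0, 45.0] [392.4, 44.8] pads [264.7, 313.5] [381.5, 313.3]
red [284, 47, 78, 85, 5012] [322.4  89.1]
30 [595.2 -27.6  30. ] [595.1 -27.9  30. ]
36 [594.3 -27.7  36. ] [594.2 -27.9  36. ]
40 [593.7 -27.7  40. ] [593.6 -28.   40. ]
bun 0.69 [282.0, 47.0, 363.0, 132.0] [595.3 -27.6  28. ]
plain_bun1 0.81 [442.0, 2.0, 541.0, 87.0] [ 621.8 -104.8   28. ]
plain_bun1 0.64 [96.0, 0.0, 189.0, 93.0] [609.5  57.8  28. ]
t 18.2 tcp [ 4.954e+02 -3.500e+01  2.000e-01] psi 0.073 q [-0.09  0.55  2.01  0.    0.58  1.4 ] w 43.5 -> tr [0.1 0.5 0.7] ang [ 0. -0. -0.]
```

Gripped at 43.7 mm, as expected on the bun. Lift.

```bash
python3 -m creep '[{"translation":[0,0,-3],"angular":[0,0,0],"jaw":0},{"translation":[0,0,-12],"angular":[0,0,0],"jaw":0},{"translation":[0,0,-30],"angular":[0,0,0],"jaw":0},{"translation":[0,0,-55],"angular":[0,0,0],"jaw":0},{"translation":[0,0,-85],"angular":[0,0,0],"jaw":0},{"translation":[0,0,-115],"angular":[0,0,0],"jaw":0},{"translation":[0,0,-135],"angular":[0,0,0],"jaw":0},{"translation":[0,0,-145],"angular":[0,0,0],"jaw":0}]'
python3 -c "
from bn import *
bun('w13.png')
plan((520,318,145),0.073)"
```

```text
t: 19.2
ee_pos: [495.6, -35.1, 146.7]
orientation: [3.139, 0.114, 0.003]
ft_force: [0.1, 0.7, -1.0]
width: 44.0
grasp_force: 30.0
ft [ 0.1  0.7 -1. ] M [-0.01  0.19 -0.03] gf 30.0 w 44.0
blue [360, 238, 11, 106, 832] [365.2 294.5]
blue [275, 240, 11, 104, 842] [280.2 294.1]
tongs [(0.93, [273.0, 42.0, 371.0, 421.0])]
exp pivot [323.3, 458.6] tips top [253.0, 44.9] [392.4, 44.7] pads [264.6, 313.4] [381.5, 313.3]
red [284, 48, 78, 84, 4940] [322.3  89.6]
30 [616.6 -25.8  30. ] [616.3 -26.4  30. ]
36 [615.8 -25.9  36. ] [615.5 -26.5  36. ]
40 [615.2 -25.9  40. ] [614.9 -26.5  40. ]
bun 0.65 [285.0, 45.0, 363.0, 132.0] [618.1 -27.2  28. ]
plain_bun1 0.78 [204.0, 63.0, 250.0, 116.0] [611.6  58.6  28. ]
plain_bun1 0.69 [389.0, 68.0, 437.0, 111.0] [ 623.3 -106.3   28. ]
t 19.4 tcp [494.8 -35.  144.7] psi 0.073 q [-0.09  0.3   1.95  0.    0.9   1.4 ] w 44.2 -> tr [ 5.080e+01 -3.502e+02 -2.000e-01] ang [-0.     0.001 -0.   ]
```

```bash
python3 -m creep '[{"translation":[2,-15,0],"angular":[0,0,0],"jaw":0},{"translation":[9,-60,0],"angular":[0,0,0],"jaw":0},{"translation":[17,-115,0],"angular":[0,0,0],"jaw":0},{"translation":[26,-175,0],"angular":[0,0,0],"jaw":0},{"translation":[35,-235,0],"angular":[0,0,0],"jaw":0},{"translation":[43,-290,0],"angular":[0,0,0],"jaw":0},{"translation":[49,-330,0],"angular":[0,0,0],"jaw":0},{"translation":[51.5,-350,0],"angular":[0,0,0],"jaw":0}]'
python3 -m creep '[{"translation":[0,0,6],"angular":[0,0,0],"jaw":0},{"translation":[0,0,13],"angular":[0,0,0],"jaw":0},{"translation":[0,0,20],"angular":[0,0,0],"jaw":0},{"translation":[0,0,25],"angular":[0,0,0],"jaw":0},{"translation":[0,0,25],"angular":[0,0,0],"jaw":0},{"translation":[0,0,25],"angular":[0,0,0],"jaw":0},{"translation":[0,0,25],"angular":[0,0,0],"jaw":0},{"translation":[0,0,25],"angular":[0,0,0],"jaw":0}]'
python3 - <<'E'
from bn import *
bun('w14.png')
plan((520.8,318.3,118),0.073)
i=ctrl.camera_info("top");im=ctrl.get_image("top");save(im,"t14.png")
o=ctrl.get_obs();M=R.from_rotvec(o["orientation"]).as_matrix();e=o["ee_pos"]+M@np.array([100,0,0]);print("bun est",e[:2])
for l in("plain_bun1","saucepan","jar","pan"):
    try: print(l,[(round(d["score"],2),np.round(d["rect"]).tolist()) for d in ctrl.look_for("top",l)])
    except Exception as x: print(l,x)
# pan rim in the wrist picture: bright grey disc
w=cv2.imread("pics/w14.png");b=w.astype(int)
print("pan centre expected px",proj("wrist",(620.5,325.5,85)),"rim",[proj("wrist",(620.5+70*c,325.5+70*s,85)).tolist() for c,s in((1,0),(0,1),(-1,0),(0,-1))])
for r in (40,150,200): print(r,w[r,140:520:10].mean(-1).astype(int).tolist())
E
```

```text
t: 20.4
ee_pos: [520.2, 320.3, 144.1]
orientation: [3.139, 0.118, -0.002]
ft_force: [1.3, -0.7, -1.6]
width: 44.1
grasp_force: 30.0
t: 21.4
ee_pos: [521.4, 317.9, 120.4]
orientation: [-3.139, -0.114, -0.001]
ft_force: [-0.4, 0.1, -2.7]
width: 43.8
grasp_force: 30.0
ft [-0.4  0.1 -2.7] M [-0.02  0.17 -0.04] gf 30.0 w 43.8
blue [0, 185, 85, 156, 2387] [ 59.5 250.3]
blue [0, 194, 47, 134, 4594] [ 18.  259.8]
blue [360, 239, 11, 105, 821] [365.2 294.3]
blue [276, 240, 11, 104, 809] [280.4 294.8]
blue [344, 240, 7, 28, 114] [347.4 252.9]
tongs [(0.58, [272.0, 44.0, 370.0, 421.0])]
exp pivot [323.2, 458.6] tips top [252.9, 44.9] [392.4, 44.7] pads [264.6, 313.4] [381.5, 313.3]
red [284, 48, 78, 84, 4928] [322.3  89.6]
30 [638.3 326.9  30. ] [638.1 326.3  30. ]
36 [637.5 326.8  36. ] [637.2 326.2  36. ]
40 [636.9 326.8  40. ] [636.7 326.2  40. ]
bun 0.58 [282.0, 48.0, 364.0, 130.0] [639.2 326.6  28. ]
plain_bun1 0.63 [583.0, 129.0, 638.0, 179.0] [609.1  68.8  28. ]
plain_bun1 0.33 [330.0, 238.0, 352.0, 310.0] [479.6 297.9  28. ]
t 21.6 tcp [521.2 317.8 120.2] psi 0.073 q [ 0.53  0.49  1.71 
[... 291 characters left out ...]
.0, 161.0, 178.0, 179.0])]
pan [(0.28, [163.0, 160.0, 180.0, 181.0])]
pan centre expected px [322.1 105.4] rim [[330.2, -13.2], [215.8, 98.2], [315.1, 209.8], [427.4, 114.0]]
40 [46, 47, 47, 51, 50, 49, 48, 230, 243, 243, 223, 225, 225, 225, 229, 228, 229, 229, 232, 235, 233, 233, 230, 152, 151, 152, 158, 74, 49, 49, 48, 49, 46, 47, 48, 47, 46, 48]
150 [49, 49, 49, 50, 51, 49, 52, 51, 51, 123, 138, 137, 236, 111, 126, 137, 113, 137, 148, 112, 146, 149, 91, 150, 147, 147, 146, 142, 173, 35, 35, 32, 34, 51, 49, 51, 49, 51]
200 [48, 50, 49, 48, 50, 51, 49, 50, 49, 51, 51, 154, 177, 147, 136, 94, 138, 141, 105, 137, 139, 137, 134, 186, 186, 185, 187, 185, 186, 35, 34, 34, 33, 33, 34, 34, 47, 49]
```

```bash
python3 - <<'E'
from h import *
w=cv2.cvtColor(cv2.imread("pics/w14.png"),cv2.COLOR_BGR2RGB).astype(int);i=ctrl.camera_info("wrist")
bl=(w[...,2]>w[...,0]+35)&(w[...,2]>w[...,1]+25);rd=(w[...,0]>80)&(w[...,1]<w[...,0]*.45)&(w[...,2]<w[...,0]*.45)
for n,m in(("blue",bl),("red",rd)):
    for y in range(214,276,3):
        x=np.nonzero(m[y,325:356])[0]
        if len(x): print(n,y,x.min()+325,x.max()+325,end="; ")
print("\nzero",[proj("wrist",(477+a*np.cos(.267),287.5+a*np.sin(.267),50)).tolist() for a in(25,46,52)])
for r in(70,105,135): print(r,"L",w[r,196:246:2].mean(-1).astype(int).tolist(),"R",w[r,390:446:2].mean(-1).astype(int).tolist())
cx=w[150:260,305].mean(-1).astype(int);print("col305",cx[::3].tolist())
o=ctrl.get_obs();print(o["qvel"].round(4),o["t"])
E
```

```text
blue 241 344 347; blue 244 344 348; blue 247 345 348; blue 250 345 349; blue 253 345 349; blue 256 346 350; blue 259 347 350; blue 262 348 350; blue 265 348 350; red 229 340 346; red 232 341 346; red 235 342 347; red 238 342 347; 
zero [[349.1, 261.1], [344.7, 237.9], [343.4, 231.1]]
70 L [48, 50, 48, 50, 50, 49, 51, 49, 49, 49, 191, 234, 239, 215, 223, 223, 224, 224, 224, 224, 225, 225, 226, 227, 228] R [155, 155, 155, 153, 152, 152, 153, 153, 154, 154, 156, 157, 158, 157, 161, 149, 78, 36, 32, 34, 48, 48, 48, 48, 48, 47, 49, 50]
105 L [50, 49, 52, 49, 49, 50, 50, 49, 48, 50, 48, 215, 224, 226, 227, 228, 229, 229, 229, 230, 230, 230, 231, 230, 230] R [154, 153, 152, 153, 152, 151, 152, 151, 150, 152, 153, 153, 154, 154, 153, 153, 151, 138, 42, 32, 34, 33, 35, 33, 34, 33, 34, 35]
135 L [50, 49, 49, 49, 50, 49, 51, 51, 49, 49, 49, 50, 51, 51, 197, 229, 232, 232, 232, 232, 231, 231, 231, 231, 232] R [146, 147, 148, 150, 151, 150, 151, 152, 153, 152, 150, 149, 147, 146, 140, 118, 35, 36, 36, 36, 34, 34, 33, 35, 35, 39, 33, 35]
col305 [141, 147, 145, 149, 149, 145, 142, 141, 145, 139, 143, 143, 141, 137, 139, 135, 138, 138, 135, 126, 138, 137, 138, 137, 151, 152, 241, 241, 182, 182, 168, 234, 246, 246, 246, 246, 108]
[-0.0026 -0.0009 -0.0013  0.0011 -0.0001  0.    ] 21.85
```

```bash
python3 - <<'E'
from h import *
from scipy.optimize import least_squares
P=np.array([at("wrist",p,85)[:2] for p in[(218,105),(223.5,135),(421.5,70),(424.5,105),(420.5,135)]])
f=least_squares(lambda c:np.hypot(*(P-c).T)-70,[620,325],loss="soft_l1");print(f.x,f.fun)
P=P[[0,1,3,4]];f=least_squares(lambda c:np.hypot(*(P-c[:2]).T)-c[2],[620,325,70]);print(f.x,f.fun)
E
```

```text
[622.23277595 326.48875286] [-2.12895632 -1.43386935 -1.96450548 -1.60741455  0.0108873 ]
[618.12888626 325.69387493  68.19131228] [ 0.23925671 -0.2459714  -0.24002396  0.24673866]
```

The bun is within about 3 mm of the pan's centre and some 40 mm above it. It is still gripped, and the needle is on zero. Handing in.

```bash
python3 -c "
from workcell import ctrl
print(ctrl.close_job())"
```

```text
the job is handed in; nothing more can be done
None
```

I handed the job in at about 22 s: scale needle on zero, and the red bun held in the tongs about 40 mm above the pan, within about 3 mm of its centre; the judge's verdict was not shown.

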